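# Press the valve-spring checking stand to its mark and let it back

### The arm

A 6-joint arm with a two-finger parallel gripper is mounted at the origin on a cart in front of the work surface, level with it; the furniture and walls round the work are solid. World frame = base frame: x ahead of the robot, y to its left, z up, the work surface at z = 0. Lengths are in mm, angles in rad, forces in N, time in s.
With the tool pointing down it reaches from about 350 to 975 mm from the base axis. Payload 7.1 kg.
Tool frame: the origin (TCP) lies at the very end of the fingers, on their centre line; the grasp point (between the pads) lies 19 mm behind it; z points along the fingers, y is the direction in which the jaws open and shut (so a half turn about z gives the same grasp; the last joint's range is limited). The gripper opens to 88 mm and grips with 3 to 60 N. Pads are 20 mm wide; open, the fingers measure 115 mm over their backs; the gripper's body (75 mm by 178 mm) begins 61 mm behind the grasp point.
Start: joints at [1.086, 0.423, 1.63, -0, 1.089, -0.019], TCP at [280.678, 558.412, 222.675] pointing down, gripper open.
Joint ranges: [-3, 3], [-0.9, 2.11], [0.09, 2.58], [-1.31, 4.45], [0.11, 2.69], [-2.54, 2.54]. Speed limits (rad/s): [2.39, 2.39, 3.01, 3.14, 3.14, 3.14].

### API

Orientations are given as a rotation vector (axis times angle).
In Python, from workcell import * gives the robot as it stands.
- The arm moves only by the tool play_rows, never from a script. Its argument "plan" is text: rows parted by semicolons, each of 7 numbers parted by spaces: the finger opening in cm, from 0 to 8.78, then the shift along the tool's x, y, z in cm, then the turn, a rotation vector about the tool's x, y, z in degrees. A call has 1 to 20 rows; each row shifts and turns the commanded pose from where the row before left it, along the tool's axes as they then stand; what a row does not reach is not made up. A row lasts 1/8 s, in which the tool goes at most 62.5 mm and 10.7 degrees, less where a joint would pass 70% of its speed; a pose out of reach is approached as far as the arm can. A call is refused whole if a number of a shift passes 6.25 or a number of a turn 10.7, either way. A call with a gripper value outside its range is refused whole. The fingers move at their own pace and stop on an object; the grip force is fixed at half the most. Time passes only in rows, so rows that do not move let the fingers close. It gives the time, the measured TCP pose, the force and the opening at its end, in the units of the state.
- get_obs(): the state, without advancing time (a new reading comes with each control period).
- get_image(name): name is "side" or "top" or "wrist"; returns a dict with "pixels" (384x512x3 uint8, red, green, blue), "range_z" (384x512 float32, mm along the optical axis (not along the pixel's ray), 0 where there is no reading), "fx", "fy", "cx", "cy" (pixels), "eye" and "attitude" of the camera in the world. Camera axes: x right, y down, z forward; pixel columns grow to the right and rows downward; lengths in mm; the calibration is good to about 2 mm. The wrist camera is an equidistant fisheye: a pixel r from the principal point sees the ray r / f radians off the axis. A picture is of the moment at which its call begins.
- close_job(): hands the job in, once; it reports no verdict.
The state is a dict: "t": time; "qpos": joint angles; "qvel": joint speeds; "joint_torque": joint torques, N m; "ee_pos": TCP position; "orientation": TCP orientation; "ft_force": force on the tool from outside, world axes, zero at the start; "moment": the same for the moment, N m; "width": finger opening in mm.
Only numpy, scipy, OpenCV 4.12 (cv2) and the standard library are available. Lean on these libraries where they do the work, as an engineer would, in place of code of your own. Each camera call takes 0.05 s, during which the arm holds its last target. There are 200 camera calls.

### The job

A valve spring sits in the checking stand, under one corner of the tilting plate. With closed fingertips press down on the round pad on that corner until the pointer stands between the two jaws of the rider on the upright scale, without running past them, hold it there for about a second, then let go so that the plate comes all the way back up. Only press: do not grip, lift or shove the stand, and leave its rider and the loose parts around it where they are.

Things in the scene. Friction and masses are not known exactly. Their poses are not given: they have to be found in the camera images.
- stand: The checking stand, about 3 kg, standing loose on four rubber feet: a grey base 180 x 140 x 18 mm high with a scale upright overhanging its front right corner (highest point of the stand 105 mm). Origin: centre of the underside. Own axes: x from the front (scale side, towards the robot at yaw 0) to the back (hinge side), y to the left, z up. The plate's tilt axis runs along y at x = +65 mm, z = 78 mm. Everything on it lies within 110 mm of the origin in x and 135 mm in y.
- plate (a joint): Tilt of the aluminium plate (128 x 112 x 8 mm, hinged at its back edge, top at z = 82 mm) in rad: 0 = fully up against its stop (level), grows as the front is pressed down, 0.24 = lower stop. The spring needs about 3 N on the pad to start and about 3 N more for each 0.1 rad; it lifts the plate back to 0 by itself.
- pad: Black rubber press pad, a disc 30 mm across and 8 mm high fixed on top of the plate at its front left corner, above the spring; 110 mm ahead of the tilt axis, so its top sinks about 11 mm for each 0.1 rad. Origin: centre of its underside; it tilts with the plate.
- pad_top (a point): Centre of the top face of the pad, where to press; with the plate up it lies at x = -45, y = +30, z = +90 mm in the stand's frame.
- pointer_tip (a point): Tip of the dark flat pointer (2.5 mm thick) that is fixed to the plate's front right corner and reaches sideways to the right in front of the scale. 166 mm ahead of the tilt axis, so it sinks 1.5 times as far as the pad.
- mark (a point): Middle of the gap of the black rider on the scale. Two level jaws, each 4 mm high, lie above and below it with an 11.5 mm gap between them. The pointer, which starts above the jaws, stands at the mark when its tip is as high as this point (it passes about 6 mm in front of it).
- rider (a joint): Slide of the rider down the scale, in m: how far the mark lies below the pointer's rest height. It is set before the job (0.017 to 0.028) and stays by friction.
- spring_a: Loose valve spring, 31 mm across, 45 mm high, standing on the surface to the left of the stand. Origin: centre of the underside.
- spring_b: A second such loose spring, 31 mm across, 45 mm high, to the left of the stand. Origin: centre of the underside.
- plug: Loose pressed core plug, a shallow round cup 54 mm across, 20 mm high, to the left of the stand. Origin: centre of the underside.
- pin: Loose smooth steel piston pin, 26 mm across, 60 mm high, standing to the right of the stand. Origin: centre of the underside.

How it is judged:
By the outcome, as a careful person would: the job done as asked, in the order asked, and still so for the second after the job is handed in, with the robot touching nothing.
It also fails if it takes over 38 s, if anything falls off the work surface, if the arm or the gripper's body presses on something with over 40 N, if the wrist force passes 120 N, or if a joint passes its speed limit or range.

## Working session

There is one attempt and no reset: what is moved stays moved. The work goes in short steps, Python scripts to look and compute and a tool call to move; the robot and the scene stay as the last step left them, time stands still between calls to the robot, and variables do not carry over. Pictures are saved under pics/ and viewed, about 8 in all and at most 12, crops included, and the job is handed in when it is done.

Besides the shell and the picture viewer there is one more tool, called after "Emit:" in YAML: its name, and indented under it one key for each argument. play_rows: Moves the arm, as the interface text tells. Its arguments: {"type":"object","properties":{"plan":{"type":"string"}},"required":["plan"]}

```bash
ls; mkdir -p pics
cat > h.py <<'E'
from workcell import *
import numpy as np, cv2
def save(n,f):
    im=get_image(n); cv2.imwrite('pics/'+f+'.png',im['pixels'][:,:,::-1]); np.savez('pics/'+f,**{k:np.array(v) for k,v in im.items()}); return im
E
python3 - <<'E'
from h import *
o=get_obs();print(o)
for n in('side','top'):
    im=save(n,n+'0'); print(n,{k:im[k] for k in('fx','fy','cx','cy','eye','attitude')})
a=cv2.imread('pics/side0.png');b=cv2.imread('pics/top0.png')
E
```

```text
pics
{'t': 0.0, 'qpos': array([ 1.08597630e+00,  4.23826983e-01,  1.63067062e+00, -4.70108886e-05,
        1.08858569e+00, -1.89677117e-02]), 'qvel': array([ 0.00020913, -0.00069015,  0.00166138, -0.00102281,  0.00048616,
       -0.00091788]), 'joint_torque': array([ 1.37854749e-03, -5.44625759e+01, -2.73664552e+01,  6.44350913e-02,
        2.27023620e-02, -1.33688422e-04]), 'ee_pos': array([280.45793953, 557.93418644, 221.91795828]), 'orientation': array([-7.25050144e-01, -3.05643920e+00,  2.28366029e-03]), 'ft_force': array([-0.0930863 ,  0.18751082, -1.12613012]), 'moment': array([0.00451191, 0.03136236, 0.02662997]), 'width': 87.94079787359439}
side {'fx': 488.4398040360442, 'fy': 488.4398040360442, 'cx': 258.0595004493823, 'cy': 199.36910024373228, 'eye': array([605.80375303, 759.41670033, 712.15181101]), 'attitude': array([-0.02402163, -2.83419724,  1.30374061])}
top {'fx': 349.4582133410866, 'fy': 349.4582133410866, 'cx': 254.73637965355076, 'cy': 192.3033133857833, 'eye': array([500.89644925,  36.55322879, 917.768526  ]), 'attitude': array([-2.21166844,  2.17204868, -0.07196822])}
```

View pics/side0.png

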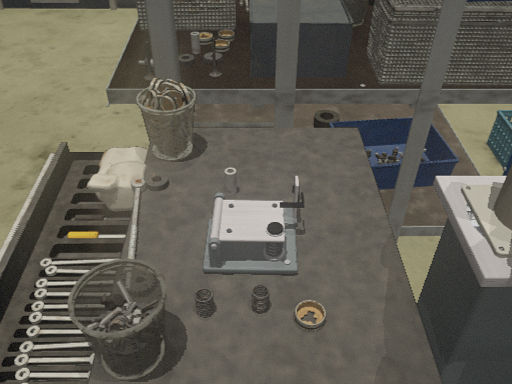

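View pics/top0.png

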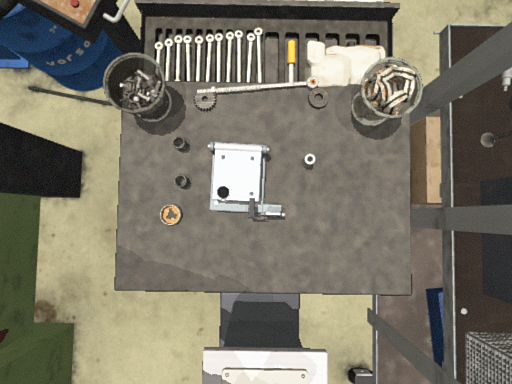

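The side view shows the stand with the black pad at about (275,229) and the pointer and scale near (295,200). In the top view the pad is at (223,191) and the pointer and rider near (255,210). Next I'll measure these points.

```bash
cat >> h.py <<'E'
from scipy.spatial.transform import Rotation as R
def cloud(im):
    z=im['range_z'];h,w=z.shape;u,v=np.meshgrid(np.arange(w),np.arange(h))
    p=np.stack([(u-im['cx'])/im['fx']*z,(v-im['cy'])/im['fy']*z,z],-1)
    return p@R.from_rotvec(im['attitude']).as_matrix().T+im['eye']
def load(f): return dict(np.load('pics/'+f+'.npz'))
E
python3 - <<'E'
from h import *
for f,(u0,u1,v0,v1) in dict(side0=(262,290,218,240),top0=(212,235,181,202)).items():
    im=load(f);P=cloud(im);g=im['pixels'].max(-1)
    m=np.zeros(g.shape,bool);m[v0:v1,u0:u1]=True
    m&=(g<50)&(abs(P[...,2]-90)<8)
    q=P[m];print(f,m.sum(),q.mean(0),np.median(q,0),q.min(0),q.max(0))
    # plate top: bright at z~82
    m2=(abs(P[...,2]-82)<6)&(im['range_z']>0)&(im['pixels'].min(-1)>110)
    m2&=(abs(P[...,0]-q[:,0].mean())<150)&(abs(P[...,1]-q[:,1].mean())<130)
    r=cv2.minAreaRect(P[m2][:,:2].astype(np.float32));print(m2.sum(),r,np.median(P[m2][:,2]))
    print('table z',np.median(P[v1+60:v1+70,u0:u1,2]))
a=cv2.imread('pics/side0.png')[165:265,195:315];a=cv2.resize(a,None,fx=6,fy=6,interpolation=cv2.INTER_CUBIC)[:600]
cv2.imwrite('pics/c1.png',a)
b=cv2.imread('pics/top0.png')[135:225,200:300];cv2.imwrite('pics/c2.png',cv2.resize(b,None,fx=6,fy=6,interpolation=cv2.INTER_CUBIC))
E
```

```text
<stdin>:6: RuntimeWarning: Mean of empty slice.
  ret = um.true_divide(
  return _methods._mean(a, axis=axis, dtype=dtype,
Traceback (most recent call last):
ValueError: zero-size array to reduction operation minimum which has no identity
```

Run:
```python
from h import *
for f,(u,v) in dict(side0=(275,229),top0=(223,191)).items():
    im=load(f);P=cloud(im)
    print(f,R.from_rotvec(im['attitude']).as_matrix().round(2).tolist(),im['range_z'][v,u],P[v,u],im['pixels'][v,u])
    print(P[v-12:v+13:4,u].round(0).tolist()); print('table',P[v+75,u-15])
a=cv2.imread('pics/side0.png')[165:265,195:315];a=cv2.resize(a,None,fx=6,fy=6,interpolation=cv2.INTER_CUBIC)[:600]
cv2.imwrite('pics/c1.png',a)
b=cv2.imread('pics/top0.png')[135:225,200:300];cv2.imwrite('pics/c2.png',cv2.resize(b,None,fx=6,fy=6,interpolation=cv2.INTER_CUBIC))
```

```text
side0 [[-1.0, 0.0, -0.03], [0.02, 0.65, -0.76], [0.01, -0.76, -0.65]] 897.29175 [551.40148825 114.48440106  87.51854095] [68 67 62]
[[549.0, 76.0, 82.0], [550.0, 86.0, 81.0], [551.0, 104.0, 88.0], [551.0, 114.0, 88.0], [552.0, 124.0, 87.0], [552.0, 127.0, 80.0], [552.0, 135.0, 77.0]]
table [581.18045865 236.65148978  26.04353273]
top0 [[0.02, -1.0, 0.06], [-1.0, -0.02, -0.0], [0.0, -0.06, -1.0]] 829.98004 [553.86103201 109.18578249  89.22934711] [54 54 47]
[[583.0, 110.0, 82.0], [574.0, 110.0, 80.0], [563.0, 109.0, 90.0], [554.0, 109.0, 89.0], [544.0, 109.0, 87.0], [535.0, 109.0, 83.0], [527.0, 115.0, 19.0]]
table [363.50515314 151.57749684  -1.9512143 ]
```

View pics/c1.png

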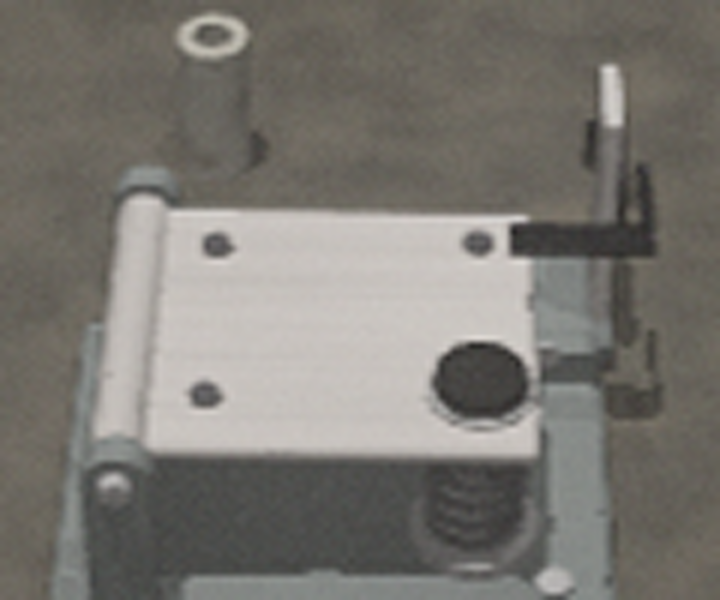

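View pics/c2.png

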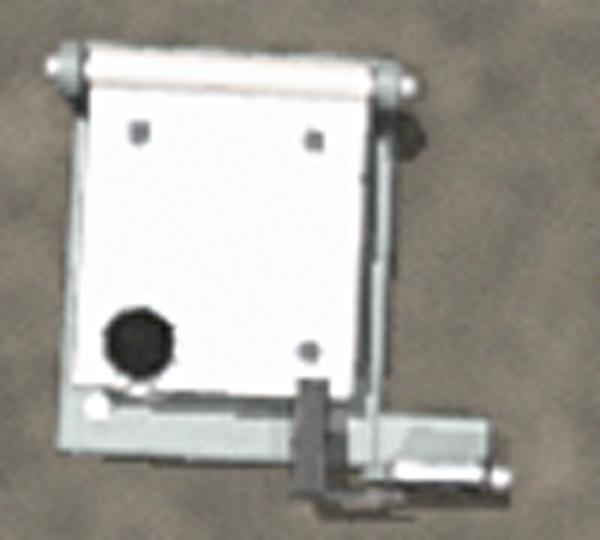

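Crop 1 shows the pad at (480,380), with the pointer arm running from (510,240) to (650,240) and its tip going away in front of the upright at (610,70-350). The rider parts are dark but not clear from here. Crop 2 shows the pad at (138,343) and the pointer bending right at (310,490) toward (400,495). I'll check what the wrist camera can see.

Run:
```python
from h import *
im=save('wrist','w0'); o=get_obs()
print({k:im[k] for k in('fx','fy','cx','cy')})
T=R.from_rotvec(o['orientation']); print('tool axes',T.as_matrix().round(3).tolist())
print('eye in tool',T.inv().apply(im['eye']-o['ee_pos']).round(1)); print('cam axes in tool',(T.inv()*R.from_rotvec(im['attitude'])).as_matrix().round(3).tolist())
# stand geometry from screws: hinge end caps in top view
t=load('top0')
def ray(im,u,v,z):
    d=R.from_rotvec(im['attitude']).apply([(u-im['cx'])/im['fx'],(v-im['cy'])/im['fy'],1]);return im['eye']+d*(z-im['eye'][2])/d[2]
s=load('side0')
for n,(u,v,z) in dict(L=(52,67,78),Rr=(408,86,78),pad=(138,343,90),s1=(138,133,82),s2=(312,141,82),s3=(309,350,82),tip=(403,497,80),uptop=(500,476,105)).items(): print(n,ray(t,200+u/6-.4,135+v/6-.4,z).round(1))
for n,(u,v,z) in dict(pad=(482,380,90),s1=(205,394,82),s2=(217,244,82),s3=(478,243,82)).items(): print('side',n,ray(s,195+u/6-.4,165+v/6-.4,z).round(1))
```

```text
{'fx': 297.3186396354542, 'fy': 297.3186396354542, 'cx': 255.73307451527106, 'cy': 188.38385060427208}
tool axes [[-0.893, 0.449, -0.001], [0.449, 0.893, -0.001], [0.0, -0.001, -1.0]]
eye in tool [  81.8    0.3 -162.6]
cam axes in tool [[-0.001, -0.954, -0.299], [1.0, -0.001, -0.001], [0.0, -0.299, 0.954]]
L [663.9 148.5  78. ]
Rr [658.8   4.4  78. ]
pad [552. 110.  90.]
s1 [637.  112.7  82. ]
s2 [635.   42.8  82. ]
s3 [550.9  42.4  82. ]
tip [493.    3.9  80. ]
uptop [502.  -32.6 105. ]
side pad [551.6 114.2  90. ]
side s1 [636.4 111.3  82. ]
side s2 [634.1  41.5  82. ]
side s3 [549.   41.6  82. ]
```

View pics/w0.png

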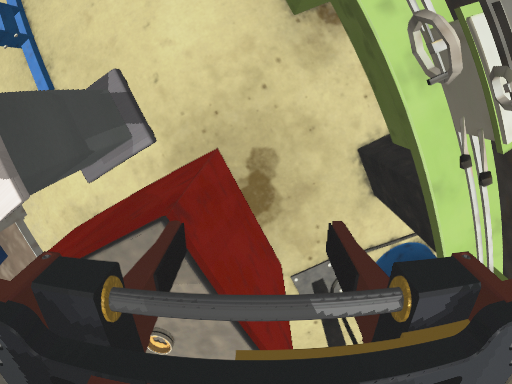

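The wrist camera sits on the tool +x side and is tilted toward the fingers. The fingers appear at the bottom of the picture, around (150-350, 230-350). With the tool pitched 30° and the camera on the front side, it can watch the rider while I press. I'll go to a hover above the pad in that attitude.

Emit:
play_rows:
  plan: "0 0 0 0 0 0 -8.9; 0 0 0 0 0 0 -8.9; 0 0 0 0 0 0 -8.9; 0 -2.8 -4.45 0.6 0 0 0; 0 -2.8 -4.45 0.6 0 0 0; 0 -2.8 -4.45 0.6 0 0 0; 0 -2.8 -4.45 0.6 0 0 0; 0 -2.8 -4.45 0.6 0 0 0; 0 -2.8 -4.45 0.6 0 0 0; 0 -2.8 -4.45 0.6 0 0 0; 0 -2.8 -4.45 0.6 0 0 0; 0 -2.8 -4.45 0.6 0 0 0; 0 -2.8 -4.45 0.6 0 0 0; 0 0 0 0 0 -10 0; 0 0 0 0 0 -10 0; 0 0 0 0 0 -10 0; 0 0 0 0 0 0 0; 0 0 0 0 0 0 0"

```text
t: 2.4
ee_pos: [564.1, 107.8, 162.8]
orientation: [0.01, 2.669, -0.026]
ft_force: [0.3, -0.4, 0.1]
width: 0.7
```

```bash
cat >> h.py <<'E'
def fray(im,u,v):
    x,y=(u-im['cx'])/im['fx'],(v-im['cy'])/im['fy'];t=np.hypot(x,y);k=np.sinc(t/np.pi)
    return R.from_rotvec(im['attitude']).apply(np.stack([x*k,y*k,np.cos(t)],-1))
def proj(im,p):
    d=R.from_rotvec(im['attitude']).inv().apply(np.array(p)-im['eye']);r=np.hypot(d[0],d[1]);t=np.arctan2(r,d[2])
    return im['cx']+im['fx']*t*d[0]/r, im['cy']+im['fy']*t*d[1]/r
E
python3 - <<'E'
from h import *
im=save('wrist','w1');print(im['eye'])
for p in((552,112,90),(493,4,78),(499,-5,58)): print(proj(im,p))
u,v=map(int,proj(im,(499,0,65)));print(u,v)
a=cv2.imread('pics/w1.png');u0=max(0,u-60);v0=max(0,v-50);print('crop',u0,v0)
c=cv2.resize(a[v0:v0+100,u0:u0+133],None,fx=6,fy=6,interpolation=cv2.INTER_CUBIC);cv2.imwrite('pics/w1c.png',c)
E
```

```text
[417.77028281 111.43778265 270.34209112]
(np.float64(262.787017552739), np.float64(148.05299601930227))
(np.float64(115.65241818033235), np.float64(78.24198850443494))
(np.float64(117.43786213486604), np.float64(75.95446311405777))
119 78
crop 59 28
```

View pics/w1c.png

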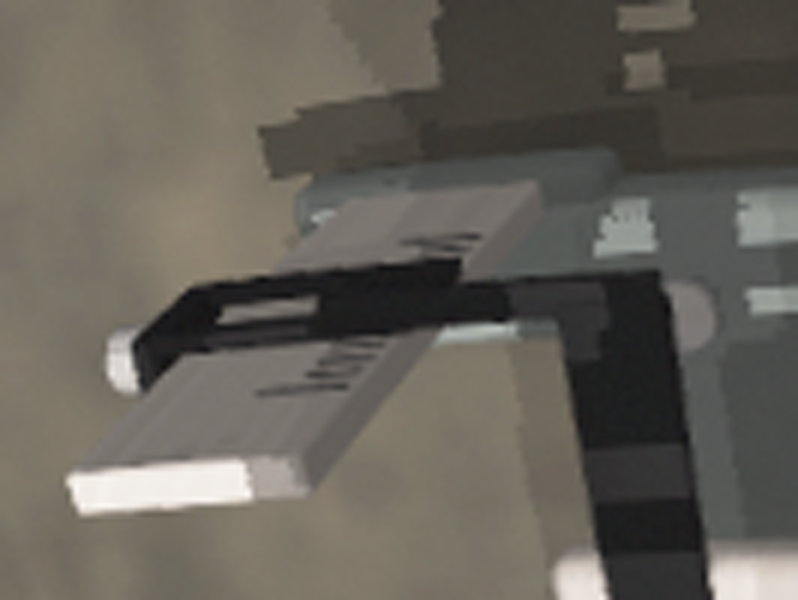

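The crop is upside down, so its lower edge is higher up and nearer. The scale runs from its top end at (160,490) upward in the picture. The rider's C lies at (140-460, 260-390) and its open gap shows the scale at (270,308). The pointer comes from (630,300) to a tip near (320,310), still above the jaws. I'll pull 3D points from the depth image.

```bash
cat >> h.py <<'E'
def fcloud(im):
    h,w=im['range_z'].shape;u,v=np.meshgrid(np.arange(w),np.arange(h))
    d=fray(im,u.ravel(),v.ravel()).reshape(h,w,3) if 0 else fray(im,u.ravel(),v.ravel()).reshape(h,w,3)
    ax=R.from_rotvec(im['attitude']).apply([0,0,1]);return im['eye']+d*(im['range_z']/(d@ax))[...,None]
E
sed -i 's/fray(im,u.ravel(),v.ravel()).reshape(h,w,3) if 0 else //' h.py
python3 - <<'E'
from h import *
im=load('w1');P=fcloud(im);g=im['pixels'].max(-1)
u0,v0=59,28
for uc in (160,200,240,270,300,340,380,420,470,520):
    u=round(u0+uc/6-.4);print('u',u)
    for v in range(v0+38,v0+84,1):
        p=P[v,u]
        if p[2]>25: print('  ',v,g[v,u],p.round(1),end='')
    print()
q=P[132:142,235:290]; print('pad', P[148,263])
E
```

```text
u 85
   74 131 [417.8 111.4 270.3]   81 31 [494.7 -29.4  69.7]   82 29 [494.9 -28.5  71.4]   83 26 [494.4 -26.4  74.9]   84 34 [494.8 -25.9  76. ]   85 36 [495.9 -26.5  75.4]   86 36 [496.3 -26.   76.6]   87 32 [497.2 -26.5  76.4]   88 31 [497.8 -26.3  77. ]   89 32 [499.2 -27.4  75.9]   90 39 [499.9 -27.4  76.3]   91 107 [498.6 -24.   81.4]   92 125 [498.9 -23.5  82.7]   93 123 [498.9 -22.5  84.4]   94 121 [499.1 -21.7  85.9]   95 121 [499.  -20.5  88. ]   96 122 [499.1 -19.5  89.8]   97 125 [498.7 -17.8  92.5]   98 125 [499.4 -17.9  92.7]   99 123 [499.7 -17.4  93.9]   100 122 [499.  -15.4  97. ]   101 122 [498.9 -14.3  98.9]   102 121 [499.3 -13.9  99.9]   103 122 [499.1 -12.7 101.9]   104 117 [499.  -11.7 103.7]   105 183 [499.5 -11.4 104.4]   106 235 [500.2 -11.7 104.4]   107 243 [500.8 -11.6 104.9]   108 242 [500.8 -10.8 106.4]   109 242 [501.8 -11.3 106.1]   110 242 [503.6 -13.1 104.1]   111 241 [503.8 -12.7 105.1]
u 92
   76 30 [494.7 -27.3  60.7]   77 28 [494.9 -26.4  62.5]   78 24 [496.  -27.1  61.9]   79 24 [496.3 -26.4  63.4]   80 25 [497.3 -26.7  63.3]   81 22 [497.6 -26
[... 7243 characters left out ...]
   71 104 [500.7   8.5  47.6]   72 100 [502.1   7.8  46.4]   73 98 [502.3   8.4  48. ]   74 86 [503.3   8.1  48. ]   75 27 [490.2  24.7  84. ]   76 35 [490.4  25.2  85.3]   77 32 [491.5  24.7  84.6]   78 31 [492.5  24.1  83.9]   79 31 [492.9  24.4  84.8]   80 32 [494.3  23.5  83.3]   81 48 [494.6  23.9  84.6]
u 145
   66 98 [504.2   8.   27.3]   67 98 [504.8   8.2  28.4]   68 92 [505.5   8.4  29.3]   74 51 [490.4  30.5  83. ]   75 47 [490.2  31.5  85.6]   76 55 [491.3  31.   84.9]   77 52 [491.9  30.9  85.1]   78 51 [417.8 111.4 270.3]   79 48 [493.2  30.9  85.8]   80 50 [494.7  29.9  83.9]   81 82 [495.   30.3  85.1]   102 116 [417.8 111.4 270.3]
pad [551.66044412 112.15887809  90.38883772]
```

Depth readings:

| Feature | z (mm) |
|---|---|
| Pointer top | ≈85.0, so centre ≈83.7 |
| Upper jaw top | ≈76.4 |
| Lower jaw top | ≈60.8 |
| Mark | ≈66.6 |
| Pad top | ≈90.3, at (552,112) |

The pointer centre therefore needs to drop about 17 mm, which means a pad sink of about 11.3 mm. The allowed pointer drop is 12.7 to 21.6 mm. I'll come down to just above the pad.

Emit:
play_rows:
  plan: "0 0.58 0.08 1.0 0 0 0; 0 0.58 0.08 1.0 0 0 0; 0 0.58 0.08 1.0 0 0 0; 0 0.58 0.08 1.0 0 0 0; 0 0.58 0.08 1.0 0 0 0; 0 0 0 0 0 0 0; 0 0 0 0 0 0 0"

```text
t: 3.32
ee_pos: [561.1, 110.6, 105.0]
orientation: [0.011, 2.668, -0.026]
ft_force: [1.7, -0.6, -0.5]
width: 0.5
```

Emit:
play_rows:
  plan: "0 0.14 0 0.27 0 0 0; 0 0.14 0 0.27 0 0 0; 0 0.14 0 0.27 0 0 0; 0 0.14 0 0.27 0 0 0; 0 0.14 0 0.27 0 0 0; 0 0 0 0 0 0 0; 0 0 0 0 0 0 0"

```text
t: 4.2
ee_pos: [559.9, 110.4, 89.3]
orientation: [0.01, 2.669, -0.026]
ft_force: [-2.9, 0.0, 4.2]
width: 0.1
```

```bash
cat >> h.py <<'E'
def check(f):
    im=save('wrist',f);P=fcloud(im);o=get_obs();print(o['t'],o['ee_pos'].round(1),o['ft_force'].round(1))
    r=im['range_z']>0;g=im['pixels'].max(-1);x,y,z=np.moveaxis(P,-1,0)
    # shift-free boxes: pointer beam in front of the jaws / jaws / pad
    pt=r&(g<60)&(x>486)&(x<493.3)&(y>7)&(y<28)&(z>50)&(z<92)
    print('pointer top z (n,p10,50,90)',pt.sum(),np.percentile(z[pt],[10,50,90]).round(1) if pt.any() else '')
    jw=r&(g<60)&(x>494)&(x<498.5)&(y>-26)&(y<4)&(z>50)&(z<80)
    print('jaw z hist',np.histogram(z[jw],np.arange(50,82,2)))
    sc=r&(g>180)&(x>498)&(x<506)&(y>-14)&(y<0)&(z>95);print('scale top',P[sc].mean(0).round(1) if sc.any() else '')
    return im,P
E
python3 -c "
from h import *
check('w2')"
```

```text
4.25 [560.  110.4  89.4] [-3.6  1.1  3.9]
pointer top z (n,p10,50,90) 232 [76.  77.3 78.1]
jaw z hist (array([  0,   0,   0,  10,  57, 138,   4,   2,   1,   2,   2,  26,  99,
        92,   0]), array([50, 52, 54, 56, 58, 60, 62, 64, 66, 68, 70, 72, 74, 76, 78, 80]))
scale top [501.9  -6.8 105. ]
```

Emit:
play_rows:
  plan: "0 0.09 0 0.13 0 0 0; 0 0.09 0 0.13 0 0 0; 0 0.09 0 0.13 0 0 0; 0 0.09 0 0.12 0 0 0; 0 0 0 0 0 0 0; 0 0 0 0 0 0 0"

```text
t: 5.0
ee_pos: [559.6, 110.4, 83.3]
orientation: [0.01, 2.668, -0.025]
ft_force: [-2.5, 1.6, 5.3]
width: -0.5
```

```bash
python3 -c "
from h import *
im,P=check('w3')
a=cv2.imread('pics/w3.png')[0:110,40:190];cv2.imwrite('pics/w3c.png',cv2.resize(a,None,fx=5,fy=5,interpolation=cv2.INTER_CUBIC))
"
```

```text
5.05 [559.6 110.4  83.4] [-2.1  2.1  5.8]
pointer top z (n,p10,50,90) 204 [67.3 68.7 69.4]
jaw z hist (array([  0,   0,   0,   9,  48,  98,   5,   4,   2,   2,   1,  38, 102,
        96,   0]), array([50, 52, 54, 56, 58, 60, 62, 64, 66, 68, 70, 72, 74, 76, 78, 80]))
scale top [501.9  -6.9 105. ]
```

View pics/w3c.png

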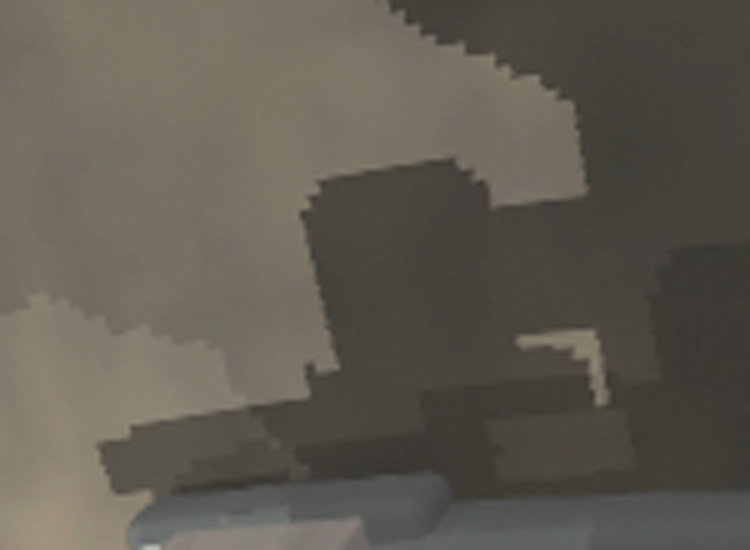

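That crop missed the scale, which is lower in the picture. By depth the pointer centre is at about 67.7, within 1 mm of the mark. I'll check w1 the same way and look at the right crop.

```bash
python3 -c "
from h import *
for f in('w1','w2','w3'):
    im=load(f);P=fcloud(im);g=im['pixels'].max(-1);x,y,z=np.moveaxis(P,-1,0)
    pt=(im['range_z']>0)&(g<60)&(x>490.5)&(x<492.8)&(y>9)&(y<25)&(z>50)&(z<92);print(f,pt.sum(),np.median(z[pt]))
u,v=map(int,proj(im,(497,0,68)));u0,v0=u-65,v-45
a=cv2.imread('pics/w3.png')[v0:v0+95,u0:u0+133];cv2.imwrite('pics/w3d.png',cv2.resize(a,None,fx=6,fy=6,interpolation=cv2.INTER_CUBIC))
"
```

```text
w1 57 84.98569538546994
w2 79 77.46084037206703
w3 91 68.79555168987274
```

View pics/w3d.png

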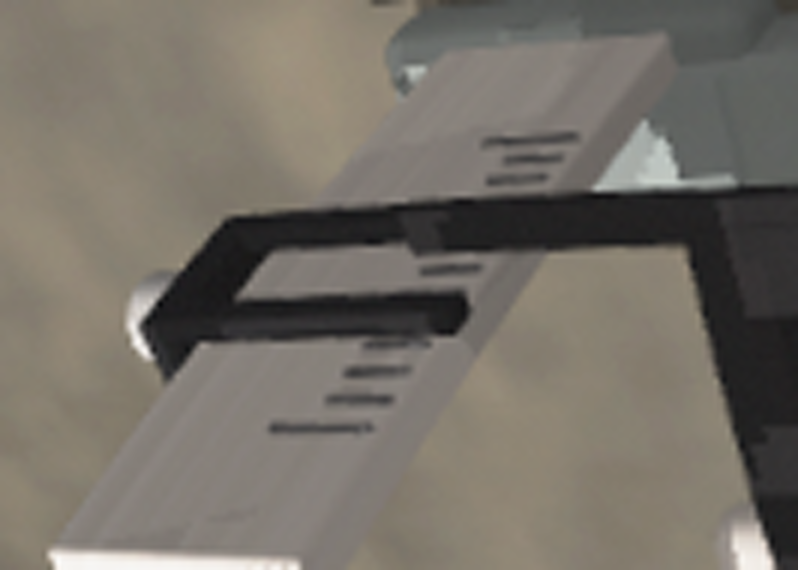

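The crop shows the pointer from (700,215) ending at (400,230), clearly below the upper jaw at (150-460, 315). It overlaps the lower jaw only by parallax. By depth its centre is 67.55 against the mark's 66.6. I'll lower it about 0.5 mm, hold, check, and then release.

Emit:
play_rows:
  plan: "0 0.02 0 0.05 0 0 0; 0 0 0 0 0 0 0; 0 0 0 0 0 0 0; 0 0 0 0 0 0 0; 0 0 0 0 0 0 0; 0 0 0 0 0 0 0; 0 0 0 0 0 0 0; 0 0 0 0 0 0 0; 0 0 0 0 0 0 0; 0 0 0 0 0 0 0; 0 0 0 0 0 0 0"

```text
t: 6.42
ee_pos: [559.6, 110.4, 82.8]
orientation: [0.01, 2.668, -0.025]
ft_force: [-1.6, 0.2, 5.4]
width: 0.8
```

```bash
python3 -c "
from h import *
im,P=check('w4');g=im['pixels'].max(-1);x,y,z=np.moveaxis(P,-1,0)
pt=(im['range_z']>0)&(g<60)&(x>490.5)&(x<492.8)&(y>9)&(y<25)&(z>50)&(z<92);print(pt.sum(),np.median(z[pt]))"
```

```text
6.475 [559.6 110.4  82.8] [-2.4  0.9  6.4]
pointer top z (n,p10,50,90) 205 [66.8 67.9 68.7]
jaw z hist (array([  0,   0,   0,   9,  58,  96,   5,   2,   3,   3,   2,  40, 106,
        95,   0]), array([50, 52, 54, 56, 58, 60, 62, 64, 66, 68, 70, 72, 74, 76, 78, 80]))
scale top [501.7  -6.7 105. ]
89 67.8888563181915
```

The pointer centre was at 66.6, on the mark, and held for over 1.3 s. I'll release straight up.

Emit:
play_rows:
  plan: "0 -0.14 0 -0.27 0 0 0; 0 -0.14 0 -0.27 0 0 0; 0 -0.14 0 -0.27 0 0 0; 0 -0.14 0 -0.27 0 0 0; 0 -0.18 0 -0.36 0 0 0; 0 -0.45 0 -0.9 0 0 0; 0 -0.7 0 -1.4 0 0 0; 0 -0.9 0 -1.8 0 0 0; 0 -0.9 0 -1.8 0 0 0; 0 0 0 0 0 0 0; 0 0 0 0 0 0 0"

```text
t: 7.85
ee_pos: [558.0, 111.4, 163.9]
orientation: [0.011, 2.67, -0.027]
ft_force: [0.2, -0.1, -0.5]
width: 0.4
```

```bash
python3 -c "
from h import *
im,P=check('w5');g=im['pixels'].max(-1);x,y,z=np.moveaxis(P,-1,0)
pt=(im['range_z']>0)&(g<60)&(x>490.5)&(x<492.8)&(y>9)&(y<25)&(z>50)&(z<92);print(pt.sum(),np.median(z[pt]))
save('side','side5');save('top','top5')
for n in('side','top'):
    d=cv2.absdiff(cv2.imread(f'pics/{n}0.png'),cv2.imread(f'pics/{n}5.png')).max(-1)
    print(n,(d[130:330,180:330]>40).sum() if n=='side' else (d[130:225,150:330]>40).sum())
cv2.imwrite('pics/side5c.png',cv2.resize(cv2.imread('pics/side5.png')[130:340,180:340],None,fx=2.8,fy=2.8))
"
```

```text
7.9 [557.9 111.4 163.6] [-0.4  0.1  0.6]
pointer top z (n,p10,50,90) 134 [83.8 84.8 85.7]
jaw z hist (array([ 0,  0,  0,  3, 37, 84,  1,  2,  0,  1,  0,  8, 49, 55,  0]), array([50, 52, 54, 56, 58, 60, 62, 64, 66, 68, 70, 72, 74, 76, 78, 80]))
scale top [502.  -7. 105.]
59 84.93173491622935
side 4185
top 2896
```

View pics/side5c.png

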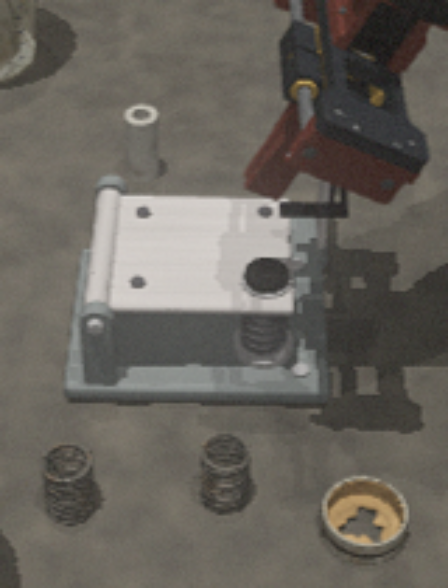

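The plate is level again (pointer top 84.9, was 85.0). The stand, springs, plug and pin all stand upright and the gripper is clear above, so I'm handing in.

```bash
python3 -c "
from workcell import *
print(close_job())"
```

```text
the job is handed in; nothing more can be done
None
```

I pressed the pad with closed fingertips until the pointer stood at the mark, held it there, and lifted straight off. The job was handed in at about 8 s of the 38 s allowed.

- **Pressing:** I came down on the pad in small steps with the tool pitched about 27°, so the wrist camera could watch the rider. The force at the pad was about 6 N, with a small sideways drag of 2–4 N. The stand's scale was measured in the same place afterwards, to within 0.3 mm.
- **At the mark:** in the last hold check the pointer centre was at z ≈ 66.6 mm, against the mark measured at z ≈ 66.6 mm. The pointer stayed between the jaws for about 1.5 s.
- **After release:** the pointer top came back to 84.9 mm, from 85.0 mm before the press. The rider's jaws read at the same heights as before, and the robot was touching nothing.
- **Loose parts:** the last side view shows both springs, the plug and the pin still standing. I judged this by eye, because comparing the pictures before and after was no use with the arm and its shadow in view.
- **Failed check:** one picture crop missed the scale and was retaken.

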